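Top tube rack off the pile into the tray

ROBOT

A 6-joint arm with a two-finger parallel gripper is mounted at the origin on a cart in front of the work surface, level with it; the furniture and walls round the work are solid. World frame = base frame: x ahead of the robot, y to its left, z up, the work surface at z = 0. Lengths are in m, angles in rad, forces in N, time in s.
With the tool pointing down it reaches from about 0.3 to 0.875 m from the base axis. Payload 6.4 kg.
Tool frame: the origin (TCP) lies at the very end of the fingers, on their centre line; the grasp point (between the pads) lies 19 mm behind it; z points along the fingers, y is the line along which they close (so a half turn about z gives the same grasp; the last joint's range is limited). The gripper opens to 85 mm and grips with 20 to 120 N. Pads are 22 mm wide; open, the fingers measure 114 mm over their backs; the gripper's body (76 mm by 85 mm) begins 54 mm behind the grasp point. The pads swing forward as they close: fully open they stand 13 mm farther back than shut.
Start: joints at [1.108, 0.181, 1.607, -0, 1.354, -0.206], TCP at [0.146, 0.556, 0.231] pointing down, gripper open.
Joint ranges: [-2.99, 2.99], [-0.89, 2.07], [0.3, 2.58], [-1.14, 4.28], [0, 2.63], [-3.12, 3.12]. Speed limits (rad/s): [2.57, 2.57, 3.01, 3.14, 3.14, 3.14].

INTERFACE

Orientations are given as a unit quaternion [w, x, y, z].
In Python, from bench import telemetry, camera, ctrl, spotter gives the robot as it stands.
- The arm moves only by the tool send_rows, never from a script. Its argument "series" is a list of rows, each a list of 3 entries, a list of its own where there are three numbers: the turn, a rotation vector about the world's x, y, z in degrees, then the shift along the world's x, y, z in mm, then the closure, from -1 (fully open) to 1 (shut), so that 0 is half open. In form: [[[rx, ry, rz], [dx, dy, dz], gripper], ...]. A call has 1 to 10 rows; each row is the pose to reach, as a shift and turn from the pose commanded when the call began; what a row does not reach only later rows make up. A row lasts 1/8 s, in which the tool goes at most 62.5 mm and 10.7 degrees, less where a joint would pass 70% of its speed; a pose out of reach is approached as far as the arm can. A call with a gripper value outside its range is refused whole. The fingers move at their own pace and stop on an object; the grip force is fixed at half the most. Time passes only in rows, so rows that repeat a pose let the fingers close. It gives the time, the measured TCP pose, the force, the opening and the grip force at its end, in the units of the state.
- telemetry.get_obs(): the state, without advancing time (a new reading comes with each control period).
- camera(name): name is "scene" or "side" or "wrist"; returns a dict with "pixels" (420x560x3 uint8, red, green, blue), "camera_matrix" (3x3 intrinsics, pixels), "xyz" and "orientation" of the camera in the world. Camera axes: x right, y up, looking along -z (the intrinsics and any distortion apply to the point x, -y, -z); pixel columns grow to the right and rows downward; lengths in m; the calibration is good to about 2 mm. A picture is of the moment at which its call begins. There is no depth.
- ctrl.hand_in(): hands the job in; it is judged then, once.
Trained networks look in the newest picture that a camera, given by its name, has taken for a name from the list of things; names that differ only in an ending like _2 or _b are one class to them, and where a whole thing is asked for, a point or a joint stands for the part that bears it (a point fixed in the world has none). Each returns a list of dicts, best first, with "conf" (0 to 1); they miss things now and then, are a little off and sometimes report something else, mostly with a low value. They report only what shows in the picture. A call takes as long as a camera call. They do not tell look-alikes from the thing itself.
- spotter.boxes_of(thing, camera): "xyz" ([x, y, z] in m, in world coordinates, good to about 4 mm: the middle of the surface that is visible of it).
- spotter.landmark_of(thing, camera): "xyz" ([x, y, z] in m, in world coordinates, good to about 4 mm: a listed point, or the origin of a listed thing).
The state is a dict: "time_s": time; "q": joint angles; "dq": joint speeds; "joint_efforts": joint torques, N m; "eef_pos": TCP position; "eef_rot": TCP orientation; "wrist_force": force on the tool from outside, world axes, zero at the start; "torque": the same for the moment, N m; "opening": opening from 0.0 (shut) to 1.0 (fully open); "grasp_force": force on a finger pad.
Only numpy, scipy, OpenCV 4.12 (cv2) and the standard library are available. Lean on these libraries where they do the work, as an engineer would, in place of code of your own. Each camera call takes 0.05 s, during which the arm holds its last target. There are 200 camera calls.

TASK

Three empty grey tube racks lie in a pile on the bench: two stand side by side and the third stands across the top of them. Lift the top rack straight up off the pile without shifting the two beneath it, and stand it upright on the floor of the shallow white tray with solid walls (not in the perforated basket behind).

Things in the scene. Friction and masses are not known exactly. Their poses are not given: they have to be found in the camera images.
- top_rack_mid (a point): Centre (half-way up) of the top rack: an empty grey plastic rack for five tubes, an upright block 24 mm wide (its x), 129 mm long (its y) and 58 mm high (its z), 28 to 50 g. It stands upright across the two lower racks, its underside 58 mm above the bench and its top at 116 mm. Its two long side walls are flat enough to be pinched across the 24 mm width. Other like racks, empty or with tubes, stand alone elsewhere on the bench and have no part in the job.
- under_near: One of the two lower racks, same make and size as the top one (24 mm along x, 129 mm along y, 58 mm high, about 35 g), loose and upright on the bench. Origin at the centre of its underside, z up.
- under_far: The other lower rack, same make and size, loose and upright on the bench about 60 mm (centre to centre) from the first and roughly parallel to it. Origin at the centre of its underside, z up.
- drying_tray: Empty shallow white tray, fixed to the bench, 210 mm (x) by 180 mm (y) over its rim, rim 45 mm high. Origin at the centre of its underside, z up. Its flat inner floor is 188 mm (x) by 158 mm (y) and lies 2 mm above the bench; a rack standing on it rises 15 mm above the rim.
Not all that is in view belongs to the job. What is shaped like the part that bears top_rack_mid but orange is not meant.

How it is judged:
By the outcome, as a careful person would: the job done as asked, in the order asked, and still so for the second after the job is handed in, with the robot touching nothing.
It also fails if it takes over 40 s, if anything falls off the work surface, if the arm or the gripper's body presses on something with over 40 N, if the wrist force passes 120 N, or if a joint passes its speed limit or range.

## Working session

There is one attempt and no reset: what is moved stays moved. The work goes in short steps, Python scripts to look and compute and a tool call to move; the robot and the scene stay as the last step left them, time stands still between calls to the robot, and variables do not carry over. Pictures are saved under pics/ and viewed, at most 10 in all, crops included, and the job is handed in when it is done.

Besides the shell and the picture viewer there is one more tool, called after "Call:" as name(argument=value, ...), one argument or row to a line, values as JSON. send_rows: Moves the arm, as the interface text tells. Its arguments: {"type":"object","properties":{"series":{"type":"array","items":{"type":"array"}}},"required":["series"]}

```bash
mkdir -p pics
cat > h.py <<'E'
import numpy as np,cv2
from bench import telemetry,camera,ctrl,spotter
from scipy.spatial.transform import Rotation as R
def snap(n,f=None):
    c=camera(n)
    if f: cv2.imwrite('pics/'+f,c['pixels'][:,:,::-1])
    return c
def rot(c):
    q=np.array(c['orientation'],float)
    return q if q.shape==(3,3) else R.from_quat(q[[1,2,3,0]]).as_matrix()
def proj(c,p):
    v=rot(c).T@(np.array(p)-c['xyz']); K=np.array(c['camera_matrix'])
    u=K@np.array([v[0],-v[1],-v[2]]); return u[:2]/u[2]
def unproj(c,uv,z):
    K=np.array(c['camera_matrix']); d=np.linalg.inv(K)@np.array([*uv,1.]); d=rot(c)@(d*[1,-1,-1])
    o=np.array(c['xyz']); return o+d*(z-o[2])/d[2]
E
python3 - <<'E'
from h import *
np.set_printoptions(precision=3,suppress=True)
ims=[]
for n in ['scene','side','wrist']:
    c=snap(n,n+'0.png'); print(n,c['xyz'],c['orientation'],[k for k in c])
    for t in ['top_rack_mid','under_near','drying_tray']:
        for r in spotter.landmark_of(t,n): print(t,np.array(r['xyz']),round(r['conf'],2),proj(c,r['xyz']))
print(telemetry.get_obs())
E
```

```text
scene [-0.102 -0.199  0.664] [ 0.788  0.347 -0.202 -0.466] ['pixels', 'camera_matrix', 'xyz', 'orientation']
top_rack_mid [ 0.35  -0.029  0.03 ] 0.76 [321.377 298.076]
under_near [ 0.476 -0.086  0.002] 0.65 [376.902 271.043]
drying_tray [ 0.46   0.274 -0.001] 0.76 [213.859 215.105]
side [0.213 0.904 0.454] [-0.122 -0.086  0.545  0.825] ['pixels', 'camera_matrix', 'xyz', 'orientation']
top_rack_mid [ 0.342 -0.028  0.033] 0.79 [338.256 219.029]
top_rack_mid [ 0.502 -0.074  0.089] 0.55 [280.813 185.129]
under_near [ 0.474 -0.086 -0.002] 0.67 [292.283 216.516]
drying_tray [0.463 0.279 0.002] 0.79 [248.832 289.92 ]
drying_tray [ 0.5   -0.075  0.089] 0.32 [281.725 185.244]
wrist [0.069 0.576 0.374] [ 0.782 -0.125 -0.096  0.604] ['pixels', 'camera_matrix', 'xyz', 'orientation']
{'time_s': 0.6, 'q': array([ 1.108,  0.181,  1.607,  0.   ,  1.354, -0.206]), 'dq': array([ 0.   ,  0.001, -0.001,  0.003, -0.   ,  0.002]), 'joint_efforts': array([ -0.001, -44.46 , -35.152,  -0.   ,   0.001,   0.   ]), 'eef_pos': array([0.146, 0.556, 0.231]), 'eef_rot': array([-0.   ,  0.128,  0.992,  0.   ]), 'wrist_force': array([-0.539,  0.374, -0.707]), 'torque': array([-0.004, -0.002,  0.039]), 'grasp_force': 0.0, 'opening': 0.9986130135505104}
```

View pics/scene0.png

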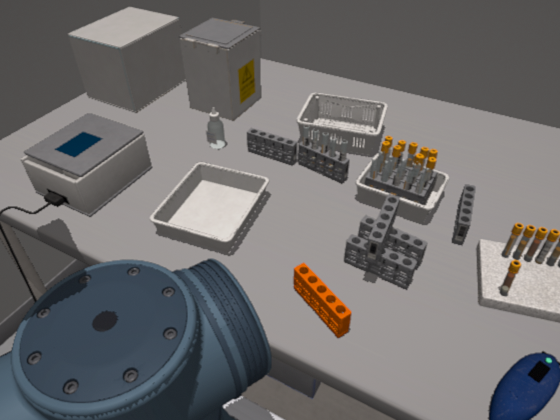

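View pics/side0.png

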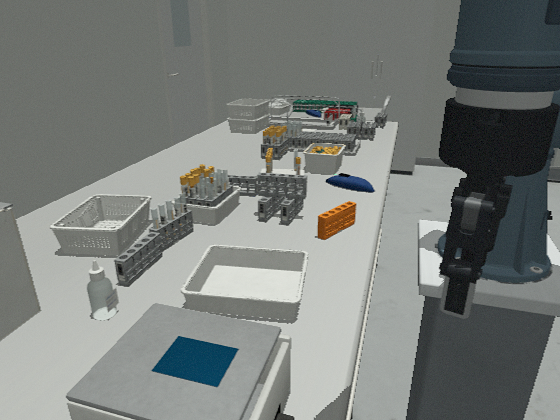

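The top rack lies across the pile at about (385,222) in scene.

Possible mix-ups:
- orange rack at (321,298)
- lone grey racks at (465,213) and (272,145)
- grey rack with tubes at (323,158)
- two under racks at (380,263) and (395,240)

By the description I choose the raised one at (385,222). The target tray is at (212,205), and the perforated basket at (343,120) is not it.

Run:
```python
import cv2
a=cv2.imread('pics/scene0.png')[180:300,330:490]
b=cv2.imread('pics/scene0.png')[155:255,145:275]
a=cv2.resize(a,(800,600),interpolation=cv2.INTER_CUBIC)
cv2.imwrite('pics/crop.png',a)
cv2.imwrite('pics/crop2.png',cv2.resize(b,None,fx=5,fy=5,interpolation=cv2.INTER_CUBIC))
```

```text
(no output)
```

View pics/crop.png

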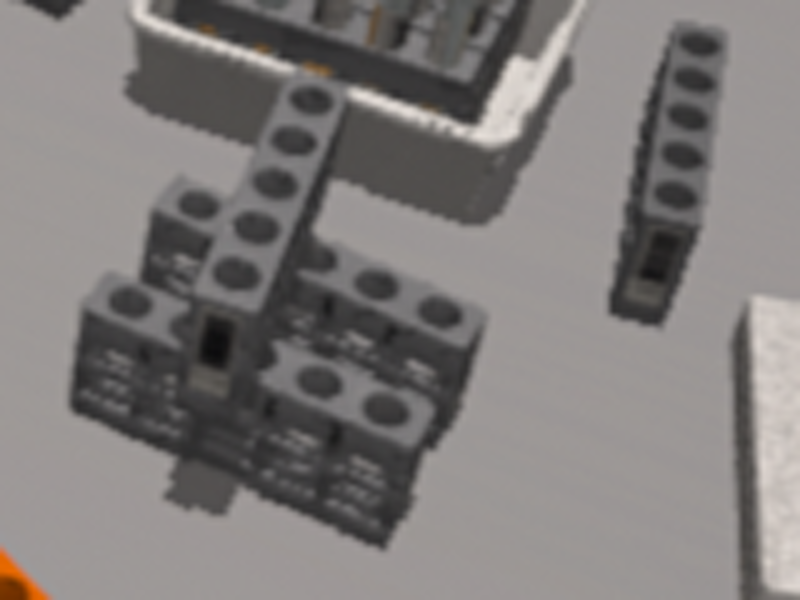

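View pics/crop2.png

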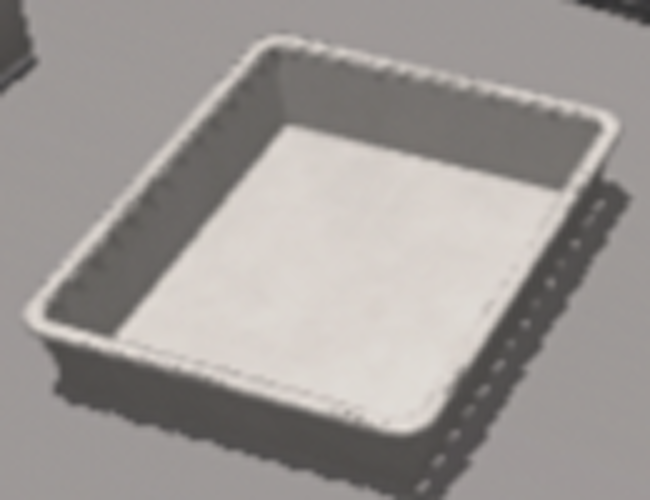

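The crop confirms it: a grey, empty rack raised across two others. Its end holes are at scene (392.4,199.4) and (377.4,234.6). The white tray has solid walls, with rim corners at about (198,163), (268,178), (151,219) and (227,242).

Run:
```python
from h import *
np.set_printoptions(precision=3,suppress=True)
c=snap('scene')
f=lambda p,z,o=(330,180):unproj(c,np.array(p)/5+o-.4,z)
a=f((312,97),.116);b=f((237,273),.116);print('holes',a,b,(a+b)/2,np.degrees(np.arctan2(*(a-b)[1::-1])))
print('corners',*[f(p,.116) for p in [(197,283),(262,305),(290,70),(350,92)]])
print('near/far rack tops',*[f(p,.058) for p in [(130,303),(386,408),(198,206),(441,310)]])
T=[f(p,.045,(145,155)) for p in [(265,38),(615,115),(30,320),(410,435)]];print('tray',*T,np.mean(T,0))
for d in (T[0]-T[2],T[1]-T[3]): print(np.degrees(np.arctan2(d[1],d[0])))
w=camera('wrist');o=telemetry.get_obs();q=o['eef_rot'];r=R.from_quat(q[[1,2,3,0]]).as_matrix();print(r,(w['xyz']-o['eef_pos'])@r)
```

```text
holes [ 0.553 -0.07   0.116] [ 0.454 -0.078  0.116] [ 0.503 -0.074  0.116] 4.253634052381109
corners [ 0.443 -0.067  0.116] [ 0.443 -0.09   0.116] [ 0.564 -0.058  0.116] [ 0.562 -0.081  0.116]
near/far rack tops [ 0.479 -0.036  0.058] [ 0.474 -0.134  0.058] [ 0.54  -0.039  0.058] [ 0.53  -0.137  0.058]
tray [0.55  0.377 0.045] [0.577 0.208 0.045] [0.352 0.346 0.045] [0.372 0.179 0.045] [0.463 0.277 0.045]
8.871441567312118
8.20137709778039
[[-0.967  0.254  0.   ]
 [ 0.254  0.967  0.   ]
 [ 0.     0.    -1.   ]] [ 0.08  -0.    -0.143]
```

Call:
send_rows(
  series=[
    [[0,0,5],[30,-53,20],-0.2],
    [[0,0,10],[60,-105,20],-0.2],
    [[0,0,15],[90,-158,20],-0.2],
    [[0,0,19],[120,-210,20],-0.2],
    [[0,0,19],[150,-263,20],-0.2],
    [[0,0,19],[180,-316,20],-0.2],
    [[0,0,19],[210,-368,20],-0.2],
    [[0,0,19],[240,-420,20],-0.2],
    [[0,0,19],[270,-473,20],-0.2],
    [[0,0,19],[300,-526,20],-0.2],
  ],
)

```text
time_s: 1.95
eef_pos: [0.4468, 0.0282, 0.2517]
eef_rot: [0.001, -0.037, 0.999, -0.0]
wrist_force: [0.9, 1.5, -0.4]
opening: 0.6
grasp_force: 0.0
```

Call:
send_rows(
  series=[
    [[0,0,0],[28,-52,-10],-0.2],
    [[0,0,0],[57,-104,-20],-0.2],
    [[0,0,0],[57,-104,-20],-0.2],
    [[0,0,0],[57,-104,-20],-0.2],
  ],
)

```text
time_s: 2.45
eef_pos: [0.5027, -0.0736, 0.231]
eef_rot: [-0.0, -0.037, 0.999, 0.0]
wrist_force: [-0.4, -0.5, -0.1]
opening: 0.6
grasp_force: 0.0
```

Run:
```python
from h import *
np.set_printoptions(precision=3,suppress=True)
c=snap('wrist','w1.png')
for t in ['top_rack_mid','under_near']:
  for r in spotter.landmark_of(t,'wrist'): print(t,np.array(r['xyz']),round(r['conf'],2),proj(c,r['xyz']))
o=telemetry.get_obs();print(o['eef_pos'],o['eef_rot'],o['opening'],o['time_s'])
for x in (.438,.568): print(proj(c,[x,-.074+(x-.503)*.074,.116]))
```

```text
top_rack_mid [ 0.498 -0.074  0.089] 0.62 [281.801 184.269]
[ 0.503 -0.073  0.232] [ 0.    -0.038  0.999 -0.   ] 0.5999766651914966 2.6
[281.106 110.736]
[280.886 276.267]
```

View pics/w1.png

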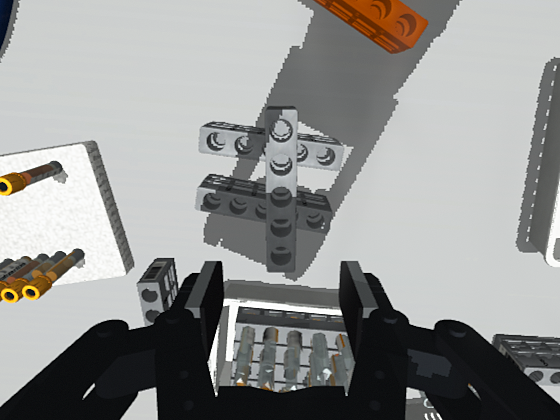

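The wrist view shows the top rack from (281,107) to (281,272), centred between the fingers with its yaw aligned. I'll descend and grip.

Call:
send_rows(
  series=[
    [[0,0,0],[-1,-1,-40],-0.2],
    [[0,0,0],[-2,-1,-80],-0.2],
    [[0,0,0],[-2,-1,-115],-0.2],
    [[0,0,0],[-2,-1,-140],-0.2],
    [[0,0,0],[-2,-1,-153],-0.2],
    [[0,0,0],[-2,-1,-160],-0.2],
    [[0,0,0],[-2,-1,-160],-0.2],
  ],
)

```text
time_s: 3.48
eef_pos: [0.5013, -0.0747, 0.0717]
eef_rot: [0.0, -0.038, 0.999, -0.0]
wrist_force: [0.1, -0.1, 0.6]
opening: 0.599
grasp_force: 0.0
```

Call:
send_rows(
  series=[
    [[0,0,0],[0,0,0],0.2],
    [[0,0,0],[0,0,0],0.3],
    [[0,0,0],[0,0,0],0.4],
    [[0,0,0],[0,0,0],0.5],
    [[0,0,0],[0,0,0],0.6],
    [[0,0,0],[0,0,0],0.7],
    [[0,0,0],[0,0,0],0.7],
    [[0,0,0],[0,0,0],0.7],
  ],
)

```text
time_s: 4.47
eef_pos: [0.5014, -0.075, 0.0718]
eef_rot: [0.0, -0.037, 0.999, -0.0]
wrist_force: [-0.4, 0.8, 5.8]
opening: 0.264
grasp_force: 58.6
```

Call:
send_rows(
  series=[
    [[0,0,0],[0,0,4],0.7],
    [[0,0,0],[0,0,12],0.7],
    [[0,0,0],[0,0,30],0.7],
    [[0,0,0],[0,0,60],0.7],
    [[0,0,0],[0,0,95],0.7],
    [[0,0,0],[0,0,120],0.7],
    [[0,0,0],[0,0,120],0.7],
  ],
)

```text
time_s: 5.35
eef_pos: [0.5024, -0.0753, 0.1936]
eef_rot: [0.002, -0.037, 0.999, -0.001]
wrist_force: [0.9, -0.1, -1.3]
opening: 0.266
grasp_force: 58.6
```

Run:
```python
from h import *
np.set_printoptions(precision=3,suppress=True)
c=snap('wrist','w2.png');s=snap('scene','s2.png')
for n in ('wrist','scene'):
 for t in ['top_rack_mid','under_near']:
  for r in spotter.landmark_of(t,n): print(n,t,np.array(r['xyz']),round(r['conf'],2))
o=telemetry.get_obs();print(o['eef_pos'],o['wrist_force'],o['opening'],o['time_s'])
a=cv2.resize(cv2.imread('pics/s2.png')[140:300,320:500],(506,450));b=cv2.resize(cv2.imread('pics/w2.png'),(280,210))
im=np.zeros((450,790,3),np.uint8);im[:,:506]=a;im[:210,508:788]=b;cv2.imwrite('pics/m2.png',im)
```

```text
wrist top_rack_mid [ 0.501 -0.077  0.211] 0.95
scene top_rack_mid [ 0.501 -0.078  0.206] 0.71
scene top_rack_mid [ 0.345 -0.027  0.028] 0.71
scene under_near [ 0.473 -0.086  0.001] 0.91
[ 0.5   -0.075  0.19 ] [ 0.439 -0.374 -0.338] 0.26185782156780235 5.65
```

View pics/m2.png

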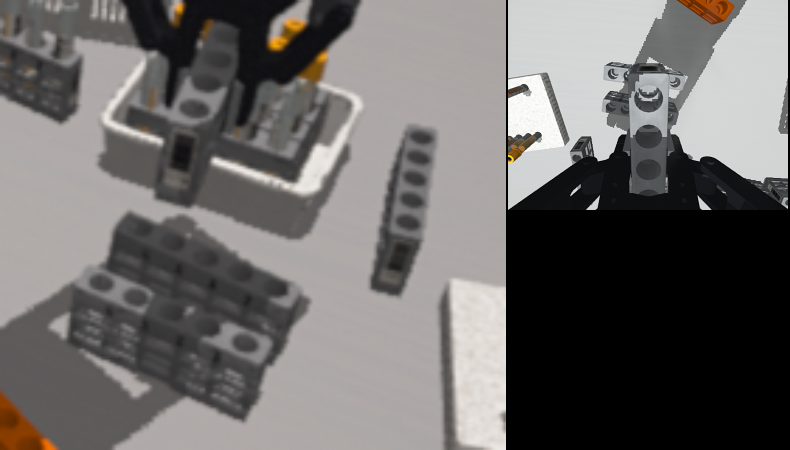

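The rack is held level, and the two lower racks stand where they were. Next I'll carry it to the tray.

Call:
send_rows(
  series=[
    [[0,0,1],[-4,30,0],0.7],
    [[0,0,2],[-9,80,0],0.7],
    [[0,0,3],[-14,130,0],0.7],
    [[0,0,4],[-20,180,0],0.7],
    [[0,0,4],[-25,230,0],0.7],
    [[0,0,4],[-31,280,0],0.7],
    [[0,0,4],[-36,325,0],0.7],
    [[0,0,4],[-39,350,0],0.7],
    [[0,0,4],[-39,350,0],0.7],
    [[0,0,4],[-39,350,0],0.7],
  ],
)

```text
time_s: 6.9
eef_pos: [0.4618, 0.2746, 0.1906]
eef_rot: [-0.001, -0.072, 0.997, -0.0]
wrist_force: [0.5, 0.5, -0.1]
opening: 0.264
grasp_force: 58.8
```

Run:
```python
from h import *
np.set_printoptions(precision=3,suppress=True)
for n in ('wrist','scene','side'):
 snap(n,n+'3.png')
 for t in ['top_rack_mid','drying_tray']:
  for r in spotter.landmark_of(t,n): print(n,t,np.array(r['xyz']),round(r['conf'],2))
o=telemetry.get_obs();print(o['eef_pos'],o['eef_rot'],o['wrist_force'],o['time_s'])
```

```text
scene top_rack_mid [ 0.348 -0.026  0.028] 0.91
scene top_rack_mid [0.462 0.27  0.205] 0.7
scene drying_tray [ 0.462  0.276 -0.   ] 0.69
side top_rack_mid [ 0.345 -0.028  0.033] 0.95
side top_rack_mid [0.465 0.277 0.212] 0.85
side drying_tray [0.461 0.275 0.003] 0.75
[0.462 0.275 0.191] [ 0.    -0.072  0.997  0.   ] [ 0.195 -0.07  -1.551] 7.35
```

View pics/wrist3.png

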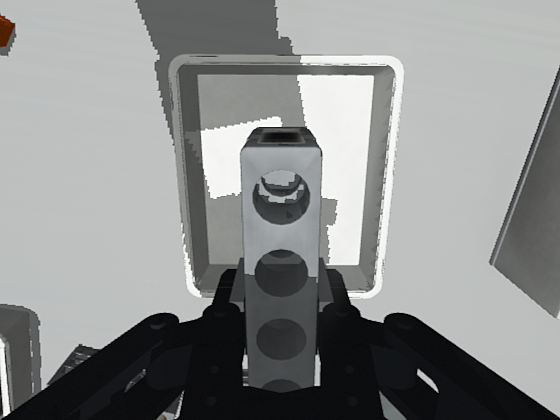

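The rack hangs centred over the tray, whose rim runs from (172,60) to (402,297), and the two are parallel. I'll lower it.

Call:
send_rows(
  series=[
    [[0,0,0],[0,0,-40],0.7],
    [[0,0,0],[0,0,-80],0.7],
    [[0,0,0],[0,0,-120],0.7],
    [[0,0,0],[0,0,-150],0.7],
    [[0,0,0],[0,0,-165],0.7],
    [[0,0,0],[0,0,-170],0.7],
    [[0,0,0],[0,0,-173],0.7],
    [[0,0,0],[0,0,-173],0.7],
  ],
)

```text
time_s: 8.35
eef_pos: [0.4628, 0.2754, 0.0192]
eef_rot: [0.001, -0.072, 0.997, 0.0]
wrist_force: [0.7, -0.1, -0.3]
opening: 0.265
grasp_force: 58.8
```

Call:
send_rows(
  series=[
    [[0,0,0],[0,0,-1],0.7],
    [[0,0,0],[0,0,-2],0.7],
    [[0,0,0],[0,0,-3],0.7],
    [[0,0,0],[0,0,-3],0.7],
  ],
)

```text
time_s: 8.85
eef_pos: [0.4622, 0.2753, 0.016]
eef_rot: [0.0, -0.072, 0.997, 0.0]
wrist_force: [-2.4, -1.2, 6.3]
opening: 0.26
grasp_force: 59.4
```

Contact, with 6 N upward. I'll release gently and retreat upward.

Call:
send_rows(
  series=[
    [[0,0,0],[0,0,0],0.4],
    [[0,0,0],[0,0,0],0.2],
    [[0,0,0],[0,0,0],0.0],
    [[0,0,0],[0,0,0],-0.2],
    [[0,0,0],[0,0,0],-0.2],
    [[0,0,0],[0,0,0],-0.2],
  ],
)

```text
time_s: 9.6
eef_pos: [0.462, 0.2752, 0.0153]
eef_rot: [-0.0, -0.072, 0.997, -0.0]
wrist_force: [-0.1, 0.0, -0.3]
opening: 0.6
grasp_force: 0.0
```

Call:
send_rows(
  series=[
    [[0,0,0],[0,0,10],-0.2],
    [[0,0,0],[0,0,35],-0.2],
    [[0,0,0],[0,0,75],-0.2],
    [[0,0,0],[0,0,125],-0.2],
    [[0,0,0],[0,0,180],-0.2],
    [[0,0,0],[0,0,220],-0.2],
    [[0,0,0],[0,0,220],-0.2],
  ],
)

```text
time_s: 10.48
eef_pos: [0.4643, 0.276, 0.2404]
eef_rot: [0.004, -0.072, 0.997, 0.001]
wrist_force: [0.2, -0.1, 0.7]
opening: 0.6
grasp_force: 0.0
```

Run:
```python
from h import *
np.set_printoptions(precision=3,suppress=True)
for n in ('wrist','scene','side'):
 snap(n,n+'4.png')
 for t in ['top_rack_mid','under_near']:
  for r in spotter.landmark_of(t,n): print(n,t,np.array(r['xyz']),round(r['conf'],2))
a=cv2.imread('pics/scene4.png');b=cv2.imread('pics/side4.png')
im=np.hstack([cv2.resize(a[140:300,140:440],(400,213)),cv2.resize(b[160:340,160:340],(400,400))[:213]*0]);
im=np.vstack([im,np.hstack([cv2.resize(b[160:340,160:340],(400,380)),cv2.resize(cv2.imread('pics/wrist4.png'),(400,380))])]);cv2.imwrite('pics/m4.png',im)
```

```text
wrist top_rack_mid [0.459 0.275 0.034] 0.87
scene top_rack_mid [ 0.347 -0.026  0.028] 0.84
scene top_rack_mid [0.459 0.272 0.03 ] 0.79
scene under_near [ 0.476 -0.085  0.002] 0.93
side top_rack_mid [0.461 0.276 0.034] 0.93
side top_rack_mid [ 0.348 -0.027  0.031] 0.59
side under_near [ 0.477 -0.088  0.   ] 0.74
```

View pics/m4.png

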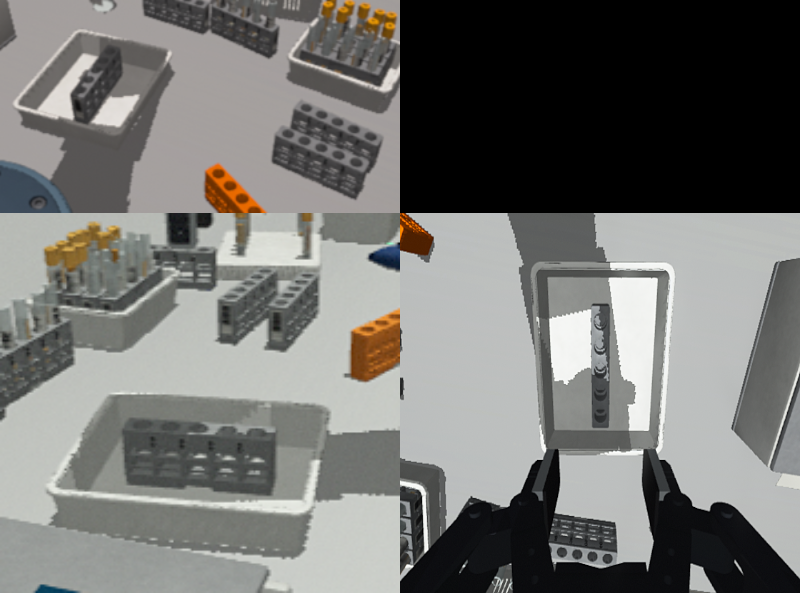

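The rack stands upright in the middle of the tray, around (600,365) in the wrist panel. The two lower racks are undisturbed.

```bash
python3 -c "
from bench import ctrl
print(ctrl.hand_in())"
```

```text
the job is handed in; nothing more can be done
None
```

The top rack now stands upright on the floor of the white tray, the two lower racks did not visibly move, and the job was handed in at about 11 s of the 40 s allowed; no verdict came back.

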